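# Eject a jammed specimen block and turn it face-down into the nest

### The job

A resin specimen block is jammed in the tube of the ejector fixture. Take the red-handled push rod from its rest and push it through the tube until its collar meets the tube's mouth, so that the block comes right out onto the blue turnover plate; draw the rod out, lay it back in its rest and let go. Then swing the plate fully over by its black handle, without letting it slam, so that the block drops face-down into the nest beside it; never touch the block with the gripper, never put the robot against the jars, the beaker, the tape roll or the marker, and let go of the plate at the end.

Things in the scene. Friction and masses are not known exactly. Their poses are not given: they have to be found in the camera images.
- ejector: Fixed grey and aluminium fixture: tube, blue turnover plate, nest. Origin on the worktop under the tube's exit. Fixture axes: z up, y along the tube from entry to exit, x level across it (roughly away from the robot). Its 12 mm base plate spans y -67 to 55 mm, x -92 to 34 mm; tube's top 78 mm high, the plunger housing on it 94 mm (y -22)
- bore_mouth (a point): Rod's line at the tube's open entry, 62.5 mm above the worktop; fixture axes. Tube 60 mm long, outside 50 mm wide; bore 34 mm wide (x) and 17 mm high, from 7.5 mm below to 9.5 mm above this point. A sprung nose in the roof presses on the block's top: pushing the block takes some 5 to 15 N
- bore_exit (a point): The same line at the tube's exit, 60 mm along y; fixture axes. The blue turnover plate's tray begins here: 37 mm wide (17 mm to -x, 20 mm to +x), floor 1 mm below the bore's, 44 mm long to its end wall. The block is clear of the tube when its centre is 18 mm or more past this point
- rod_grip (a point): Grip point of the push rod (120 g). y axis: along the rod to its head; z up as it lies level. Red handle 16 x 16 mm from 32 mm behind to 46 mm ahead of this point (tail 11 x 14 mm on to 50 mm behind), collar 26 mm wide at 46 to 50 mm, steel shaft 9 mm thick, head 20 wide x 9 high, its face at 114 mm. With the collar at the tube's mouth the head is 4 mm past the exit
- rest_mid (a point): Where the rod's grip point lies in the fixed grey rest, 40 mm above the worktop. Axes: z up, y along the rod to its head. Two V forks 8 mm thick at y = 84 mm (under the shaft) and -41 mm (under the tail), tops 52 mm above the worktop, 42 mm wide there; they centre a rod let down within 6 mm of the middle. Foot 46 mm wide, 8 mm high; free space between the forks
- block_mid (a point): Centre of the specimen block: orange, 30 (x) x 36 (y) x 14 (z) mm, 40 g, a blue panel on its face (+z, up at the start). It starts jammed in the tube, level, its long side along the tube
- rod_tip (a point): Centre of the front face of the push rod's head
- plate_handle (a point): Middle of the black handle of the turnover plate: a freely spinning sleeve, 12 mm thick, 42 mm long, parallel to the tube, beyond the end of the plate; 62.75 mm above the worktop at the start and again when fully over, with nothing of the fixture under it. It turns about the hinge line at 54 mm radius. Its axes turn with the plate
- hinge_line (a point): Middle of the plate's hinge line, which runs along its y axis (parallel to the tube); fixture axes. It lies 26 mm to -x of the tube's centre line, 62.75 mm above the worktop
- turnover (a joint): Angle of the turnover plate, rad: 0 flat in front of the tube's exit (start), 1.57 upright, 3.14 fully over, lying upside down over the nest on the robot's side (-x). It turns with little friction and falls to either side of upright
- nest (a point): Centre of the nest's floor (55 mm above the worktop, dark window, pocket 34 x 46 mm with a 4 mm rim); fixture axes. 52 mm to -x of the tube's line and 21 mm in y past its exit. A seated block has its centre 7 mm above this point
- red_jar: Sample jar with red lid, 48 mm wide, 72 mm high; origin under its centre. Stands at the back; bystander
- blue_jar: Sample jar with blue lid, 48 mm wide, 72 mm high; origin under its centre; bystander
- beaker: Small clear beaker, 53 mm wide, 71 mm high; origin under its centre; bystander
- tape_roll: Roll of tan tape lying flat, 72 mm wide, 19 mm high; origin under its centre; bystander at the left
- marker: Marker pen lying flat, 133 mm long, 18 mm thick; origin under its centre; bystander at the right
Mind the look-alikes: they are no part of the job. Of the things that look like the part that bears rod_grip, the larger one is meant.

How it is judged:
By the outcome, as a careful person would: the job done as asked, in the order asked, and still so for the second after the job is handed in, with the robot touching nothing.
It also fails if it takes over 64 s, if anything falls off the work surface, if the arm or the gripper's body presses on something with over 40 N, if the wrist force passes 120 N, or if a joint passes its speed limit or range.

### The arm

A 6-joint arm with a two-finger parallel gripper is mounted at the origin on a cart in front of the work surface, level with it; the furniture and walls round the work are solid. World frame = base frame: x ahead of the robot, y to its left, z up, the work surface at z = 0. Lengths are in mm, angles in rad, forces in N, time in s.
With the tool pointing down it reaches from about 300 to 775 mm from the base axis. Payload 14.6 kg.
Tool frame: the origin (TCP) lies between the finger pads; the fingertips stand 19 mm ahead of it and the grasp point (between the pads) is the TCP; z points along the fingers, y is the line along which they close (so a half turn about z gives the same grasp; the last joint's range is limited). The gripper opens to 94 mm and grips with 3 to 60 N. Pads are 16 mm wide; open, the fingers measure 119 mm over their backs; the gripper's body (75 mm by 177 mm) begins 78 mm behind the grasp point.
Start: joints at [1.061, 0.3, 1.521, -0, 1.321, -0.067], TCP at [235.655, 496.947, 224.446] pointing down, gripper open.
Joint ranges: [-3.03, 3.03], [-0.79, 2.21], [0.23, 2.52], [-1.04, 4.18], [0, 3.07], [-2.55, 2.55]. Speed limits (rad/s): [2.22, 2.22, 2.57, 3.14, 3.14, 3.14].

### API

Orientations are given as [roll, pitch, yaw] about the fixed x, y, z axes, in that order (R = Rz(yaw) Ry(pitch) Rx(roll)).
In Python, from cell import monitor, imaging, job, find_in, trace gives the robot as it stands. The module is installed in compiled form; this text tells all that it offers.
- The arm moves only by the tool arm_command, never from a script. Its argument "steps" is a list of rows, each a list of 5 numbers: the opening, from 0 (shut) to 1 (fully open), then the shift along the tool's x, y, z in mm, then the turn about the tool's z in degrees. In form: [[gripper, dx, dy, dz, turn], ...]. A call has 1 to 20 rows; each row is the pose to reach, as a shift and turn from the pose commanded when the call began, along the tool's axes at that moment; what a row does not reach only later rows make up. A row lasts 1/8 s, in which the tool goes at most 62.5 mm and 10.7 degrees, less where a joint would pass 70% of its speed; a pose out of reach is approached as far as the arm can. A call with a gripper value outside its range is refused whole. The fingers move at their own pace and stop on an object; "force" is the grip in N (left out, the last holds). Time passes only in rows, so rows that repeat a pose let the fingers close. It gives the time, the measured TCP pose, the force, the opening and the grip force at its end, in the units of the state.
- monitor.read_state(): the state, without advancing time (a new reading comes with each control period).
- imaging.camera(name): name is "scene" or "side" or "wrist"; returns a dict with "img" (480x640x3 uint8, red, green, blue), "mtx" (3x3 intrinsics, pixels), "view" (4x4, takes a point from world to camera coordinates). Camera axes: x right, y down, z forward; pixel columns grow to the right and rows downward; lengths in mm; the calibration is good to about 2 mm. A picture is of the moment at which its call begins. There is no depth.
- job.sign_off(): hands the job in; it is judged then, once.
Trained networks look in a picture, given as the dict that the camera call returned (one of the last four; its "shot" number tells which), for a name from the list of things; names that differ only in an ending like _2 or _b are one class to them, and where a whole thing is asked for, a point or a joint stands for the part that bears it (a point fixed in the world has none). Each returns a list of dicts, best first, with "p" (0 to 1); they miss things now and then, are a little off and sometimes report something else, mostly with a low value. They report only what shows in the picture. A call takes as long as a camera call. They do not tell look-alikes from the thing itself.
- find_in(picture, target): "rect" ([centre column, centre row, width, height] in pixels, round what is visible of it).
- trace(picture, target): "region" (480x640 bool, what is visible of it) and "rect" ([centre column, centre row, width, height] in pixels, round what is visible of it).
The state is a dict: "clock": time; "joints": joint angles; "qd": joint speeds; "effort": joint torques, N m; "eef_pos": TCP position; "eef_rot": TCP orientation; "wrist_force": force on the tool from outside, world axes, zero at the start; "moment": the same for the moment, N m; "finger_gap": finger opening in mm; "finger_force": force on a finger pad.
Only numpy, scipy, OpenCV 4.12 (cv2) and the standard library are available. Lean on these libraries where they do the work, as an engineer would, in place of code of your own. Each camera call takes 0.05 s, during which the arm holds its last target. There are 200 camera calls.

## Working session

There is one attempt and no reset: what is moved stays moved. The work goes in short steps, Python scripts to look and compute and a tool call to move; the robot and the scene stay as the last step left them, time stands still between calls to the robot, and variables do not carry over. Pictures are saved under pics/ and viewed, at most 12 in all, crops included, and the job is handed in when it is done.

Besides the shell and the picture viewer there is one more tool, called after ">>>" in YAML: its name, and indented under it one key for each argument. arm_command: Moves the arm, as the interface text tells. Its arguments: {"type":"object","properties":{"steps":{"type":"array","items":{"type":"array","items":{"type":"number"}}},"force":{"type":"number"}},"required":["steps"]}

```bash
mkdir -p pics; ls; python3 - <<'E'
from cell import monitor, imaging, find_in, trace
import cv2,numpy as np
print(monitor.read_state())
for n in ["scene","side"]:
    p=imaging.camera(n); cv2.imwrite(f"pics/{n}0.png",p["img"][:,:,::-1])
    print(n,p["mtx"].tolist(),np.round(p["view"],4).tolist())
    for t in ["ejector","rod_grip","rest_mid","plate_handle","bore_mouth","bore_exit","hinge_line","nest","block_mid","rod_tip","red_jar","blue_jar","beaker","tape_roll","marker"]:
        try: print(t,[(np.round(d["rect"]).astype(int).tolist(),round(d["p"],2)) for d in find_in(p,t)[:4]])
        except Exception as e: print(t,e)
E
```

```text
pics
{'clock': 0.0, 'joints': array([ 1.06139829e+00,  3.00447117e-01,  1.52158701e+00,  2.07119464e-05,
        1.32069264e+00, -6.65902015e-02]), 'qd': array([ 0.00087318,  0.00056802, -0.00168583, -0.00056225,  0.00068254,
       -0.00085932]), 'effort': array([ 1.96123809e-03, -5.31824005e+01, -3.52729332e+01,  7.09006819e-02,
        2.45218672e-02, -9.87109547e-05]), 'eef_pos': array([235.53819968, 496.74562839, 223.89696527]), 'eef_rot': array([-3.14046239e+00, -9.54819531e-05,  2.69877963e+00]), 'wrist_force': array([-0.33469536, -0.16687956,  0.37541953]), 'moment': array([-0.02442711, -0.01516112,  0.04050015]), 'finger_force': 0.0, 'finger_gap': 93.9546360882858}
scene [[514.7754708799444, 0.0, 318.72356654058], [0.0, 514.7754708799444, 243.09621801535567], [0.0, 0.0, 1.0]] [[0.7562, -0.6542, 0.0117, -424.9125], [-0.3896, -0.4645, -0.7953, 278.4432], [0.5257, 0.5969, -0.6062, 998.7734], [0.0, 0.0, 0.0, 1.0]]
ejector [([287, 249, 65, 65], 0.91)]
rod_grip [([351, 306, 48, 5], 0.81), ([311, 334, 54, 53], 0.67)]
rest_mid [([316, 344, 60, 70], 0.74)]
plate_handle [([285, 226, 1
[... 745 characters left out ...]
, 85.8929], [0.0175, 0.9234, -0.3834, 1150.0974], [0.0, 0.0, 0.0, 1.0]]
ejector [([311, 250, 54, 49], 0.67)]
rod_grip [([242, 299, 21, 42], 0.95), ([313, 307, 38, 22], 0.75)]
rest_mid [([243, 308, 40, 56], 0.66)]
plate_handle []
bore_mouth []
bore_exit [([310, 247, 52, 46], 0.74)]
hinge_line [([310, 249, 51, 50], 0.86)]
nest [([313, 251, 54, 48], 0.68)]
block_mid [([318, 233, 17, 7], 0.52), ([314, 251, 56, 52], 0.33), ([394, 257, 23, 31], 0.28)]
rod_tip [([243, 303, 24, 41], 0.94), ([311, 306, 40, 23], 0.58)]
red_jar [([396, 259, 22, 35], 0.96)]
blue_jar [([378, 245, 17, 31], 0.81)]
beaker [([376, 228, 16, 26], 0.77)]
tape_roll [([321, 222, 20, 12], 0.63)]
marker [([316, 234, 24, 13], 0.54)]
```

```bash
python3 - <<'E'
import cv2,numpy as np
a=cv2.imread("pics/scene0.png")[170:400,200:500]; b=cv2.imread("pics/side0.png")[200:350,200:430]
a=cv2.resize(a,(782,600),interpolation=cv2.INTER_CUBIC); b=cv2.resize(b,(800,522),interpolation=cv2.INTER_CUBIC)
cv2.imwrite("pics/a.png",a);cv2.imwrite("pics/b.png",b)
E
```

```text
(no output)
```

View pics/a.png

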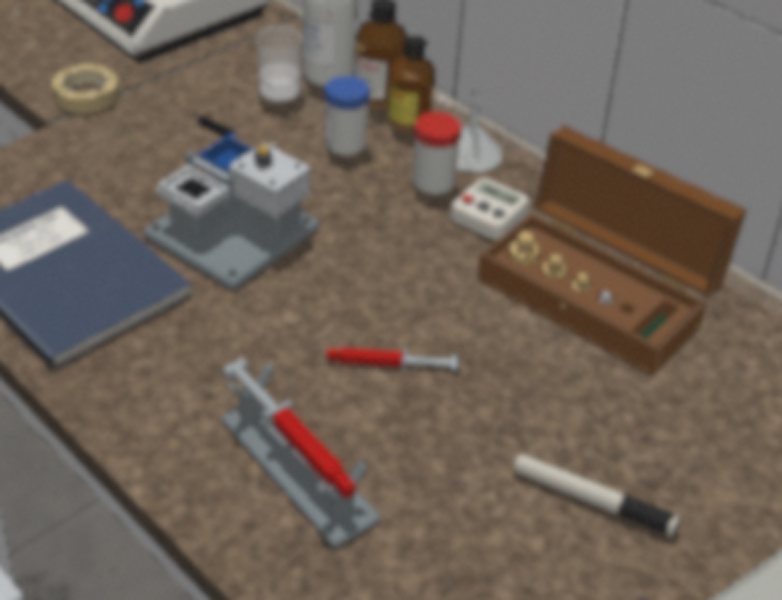

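View pics/b.png

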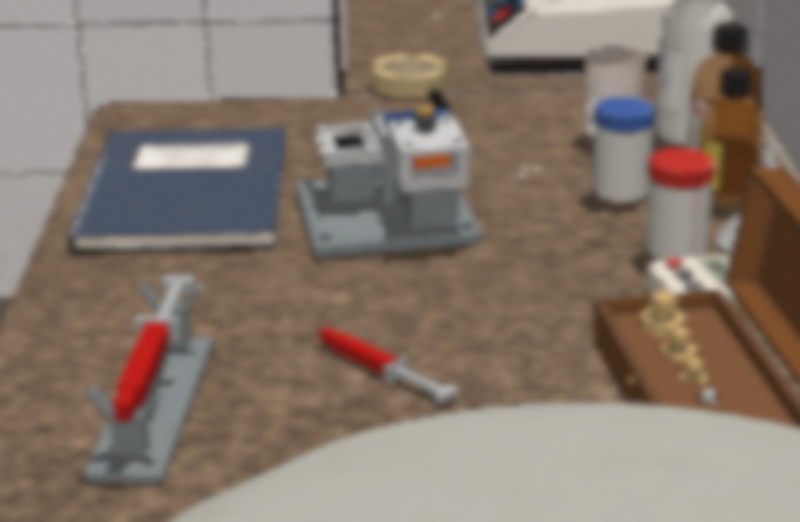

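The scene crop shows the rod in its rest at (290,440) (the small red one at (390,358) is the look-alike), the fixture at (235,210) and the black handle at (215,127). The side crop shows the tube mouth with the orange block at (434,162) and the rod at (142,370).

```bash
cat > h.py <<'E'
from cell import monitor, imaging, find_in, trace
import cv2,numpy as np
from scipy.spatial.transform import Rotation as R
def P(p): return p["mtx"]@p["view"][:3]
def tri(ps,uvs):
    A=[]
    for p,(u,v) in zip(ps,uvs):
        M=P(p); A+= [u*M[2]-M[0], v*M[2]-M[1]]
    A=np.array(A); A/=np.linalg.norm(A[:,:3],axis=1)[:,None]
    x,res,_,_=np.linalg.lstsq(A[:,:3],-A[:,3],rcond=None); return x,np.abs(A[:,:3]@x+A[:,3]).max()
def onz(p,uv,z):
    M=P(p); A=np.array([uv[0]*M[2]-M[0],uv[1]*M[2]-M[1]])
    return np.append(np.linalg.solve(A[:,:2],-A[:,3]-A[:,2]*z),z)
def proj(p,X):
    h=np.c_[np.atleast_2d(X),np.ones(len(np.atleast_2d(X)))]@P(p).T; return h[:,:2]/h[:,2:]
def pose():
    s=monitor.read_state(); return s["eef_pos"],R.from_euler("xyz",s["eef_rot"])
E
python3 - <<'E'
from h import *
s=imaging.camera("scene");d=imaging.camera("side")
S=lambda x,y:(200+x/2.607,170+y/2.609); D=lambda x,y:(200+x/3.478,200+y/3.48)
for n,a,b in [("handlemid",(315,452),(142,370)),("head",(235,368),(180,283)),("tail",(348,487),(122,412)),("plunger",(264,152),(427,110)),("nest",(193,188),(350,141)),("phandle",(215,127),(438,102)),("redlid",(438,128),(681,165)),("bluelid",(347,92),(624,112)),("beaker",(280,65),(612,70)),("tape",(85,88),(408,75)),("lookalike",(390,358),(385,365))]:
    x,r=tri([s,d],[S(*a),D(*b)]); print(n,x.round(),r.round(1))
w=imaging.camera("wrist"); cv2.imwrite("pics/w0.png",w["img"][:,:,::-1])
print(w["mtx"].tolist()); p,r=pose(); V=w["view"]; C=-V[:3,:3].T@V[:3,3]
print("cam in tool",r.inv().apply(C-p),(r.inv().as_matrix()@V[:3,:3].T).round(3).tolist())
E
```

```text
handlemid [ 376. -220.   39.] 0.6
head [ 387. -107.   38.] 0.4
tail [ 371. -264.   38.] 2.1
plunger [555.  59.  91.] 0.6
nest [497.  97.  53.] 0.3
phandle [568. 153.  62.] 0.6
redlid [735.   4.  66.] 0.3
bluelid [711. 113.  65.] 0.1
beaker [713. 222.  54.] 7.7
tape [549. 370.   9.] 0.8
lookalike [ 520. -156.    1.] 0.7
[[422.6651189909562, 0.0, 315.55497349879533], [0.0, 422.6651189909562, 235.68692257046845], [0.0, 0.0, 1.0]]
cam in tool [  67.95052367    0.20775261 -159.58009497] [[-0.0, -0.972, -0.236], [1.0, -0.0, -0.0], [0.0, -0.236, 0.972]]
```

>>> arm_command:
  steps:
    - [0.6, -30, -40, 0, 5]
    - [0.6, -60, -80, 0, 12]
    - [0.6, -95, -125, 10, 20]
    - [0.6, -130, -172, 15, 28]
    - [0.6, -165, -220, 20, 36]
    - [0.6, -200, -268, 25, 44]
    - [0.6, -235, -316, 30, 52]
    - [0.6, -270, -364, 35, 58]
    - [0.6, -305, -412, 40, 64]
    - [0.6, -340, -460, 45, 68]
    - [0.6, -375, -508, 50, 70.6]
    - [0.6, -405, -548, 55, 70.6]
    - [0.6, -425, -575, 60, 70.6]
    - [0.6, -434, -587, 64, 70.6]
    - [0.6, -434, -587, 64, 70.6]
    - [0.6, -434, -587, 64, 70.6]

```text
clock: 3.75
eef_pos: [376.3, -218.4, 160.6]
eef_rot: [3.142, -0.0, 1.467]
wrist_force: [-0.3, -0.4, -1.0]
finger_gap: 56.2
finger_force: 0.0
```

```bash
python3 - <<'E'
from h import *
print(pose()[0],pose()[1].as_euler("xyz"))
w=imaging.camera("wrist"); cv2.imwrite("pics/w1.png",w["img"][:,:,::-1])
for t in ["rod_grip","rest_mid","rod_tip"]:
    for q in trace(w,t)[:3]:
        m=q["region"]; print(t,round(q["p"],2),np.round(q["rect"]))
print("expected",proj(w,[[376,-220,40],[387,-107,40],[371,-264,40]]).round())
hsv=cv2.cvtColor(w["img"],cv2.COLOR_RGB2HSV); m=((hsv[...,0]<8)|(hsv[...,0]>172))&(hsv[...,1]>150)&(hsv[...,2]>60)
n,l,st,c=cv2.connectedComponentsWithStats(m.astype(np.uint8))
for i in np.argsort(-st[1:,4])[:3]+1: 
    r=cv2.minAreaRect(np.argwhere(l==i)[:,::-1].astype(np.float32)); print(st[i],r); print([onz(w,q,40).round(1) for q in cv2.boxPoints(r)])
E
```

```text
[ 376.27262334 -218.43992719  160.63731265] [ 3.14151088e+00 -6.98578346e-05  1.46741624e+00]
rod_grip 0.71 [505. 126. 120. 115.]
rod_grip 0.56 [316. 181.  42. 253.]
rest_mid 0.68 [317. 195.  64. 211.]
rod_tip 0.64 [506. 126. 125. 116.]
expected [[315. 238.]
 [314.  60.]
 [315. 299.]]
[ 304  169   24  137 3000] ((315.4999694824219, 236.99996948242188), (22.999996185302734, 135.99996948242188), 0.0)
[array([ 363.1, -267.9,   40. ]), array([ 373.6, -172.7,   40. ]), array([ 388.7, -174.2,   40. ]), array([ 379.3, -269.6,   40. ])]
[ 445   68   76   71 1693] ((481.2262878417969, 102.87224578857422), (93.53328704833984, 19.600725173950195), 43.45184326171875)
[array([ 464.8, -125.3,   40. ]), array([ 473.4, -117.8,   40. ]), array([ 515.7, -161.1,   40. ]), array([ 507.1, -169.2,   40. ])]
```

View pics/w1.png

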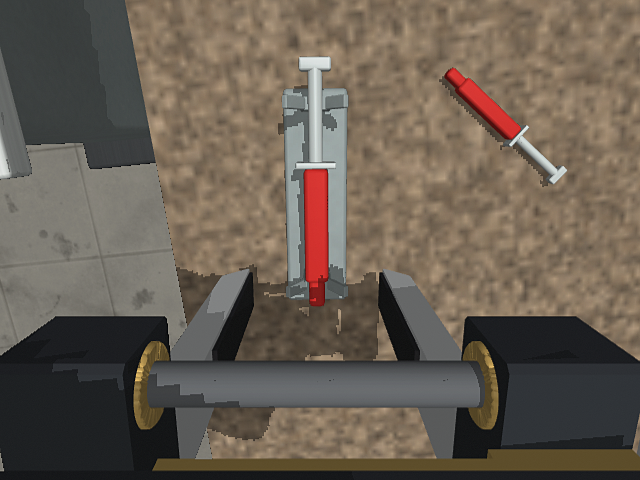

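The wrist view shows the rod straight along column 315 (head at row 64, collar 165, tail 305), exactly under the tool, and the look-alike at (505,125). I'll go down and grip it.

>>> arm_command:
  steps:
    - [0.6, 0, 0, 20, 0]
    - [0.6, 0, 0, 45, 0]
    - [0.6, 0, 0, 70, 0]
    - [0.6, 0, 0, 95, 0]
    - [0.6, 0, 0, 110, 0]
    - [0.6, 0, 0, 120.5, 0]
    - [0.6, 0, 0, 120.5, 0]
    - [0.1, 0, 0, 120.5, 0]
    - [0.1, 0, 0, 120.5, 0]
    - [0.1, 0, 0, 120.5, 0]
    - [0.1, 0, 0, 120.5, 0]
    - [0.1, 0, 0, 120.5, 0]
    - [0.1, 0, 0, 120.5, 0]
  force: 50

```text
clock: 5.58
eef_pos: [376.3, -219.4, 40.0]
eef_rot: [3.141, 0.0, 1.467]
wrist_force: [-0.3, -0.1, 2.4]
finger_gap: 15.5
finger_force: 50.0
```

>>> arm_command:
  steps:
    - [0.1, 0, 0, -10, 0]
    - [0.1, 0, 0, -25, 0]
    - [0.1, 0, 0, -45, 0]
    - [0.1, 0, 0, -70, 0]
    - [0.1, 15, 5, -95, 0]
    - [0.1, 40, 15, -120, 0]
    - [0.1, 75, 30, -140, -2]
    - [0.1, 115, 47, -160, -5]
    - [0.1, 155, 64, -160, -8]
    - [0.1, 195, 81, -160, -11]
    - [0.1, 230, 97, -160, -13]
    - [0.1, 255, 108, -160, -13]
    - [0.1, 268, 114, -160, -13]
    - [0.1, 268, 114, -160, -13]
    - [0.1, 268, 114, -160, -13]

```text
clock: 7.45
eef_pos: [517.2, 34.5, 200.2]
eef_rot: [-3.142, 0.0, 1.693]
wrist_force: [0.3, 0.0, -1.4]
finger_gap: 15.6
finger_force: 50.0
```

```bash
python3 - <<'E'
from h import *
print(pose()[0],pose()[1].as_euler("xyz"),monitor.read_state()["finger_gap"])
w=imaging.camera("wrist"); cv2.imwrite("pics/w2.png",w["img"][:,:,::-1]);np.savez("w2.npz",mtx=w["mtx"],view=w["view"])
for t in ["ejector","plate_handle","nest"]:
    for q in find_in(w,t)[:3]: print(t,round(q["p"],2),np.round(q["rect"]))
E
```

```text
[517.20596546  34.54868464 200.1560254 ] [-3.14155215e+00  1.46874763e-04  1.69284206e+00] 15.595648437772512
ejector 0.86 [338. 143. 180. 232.]
plate_handle 0.69 [378. 100. 104. 149.]
plate_handle 0.31 [338. 143. 179. 235.]
nest 0.77 [339. 141. 175. 236.]
```

View pics/w2.png

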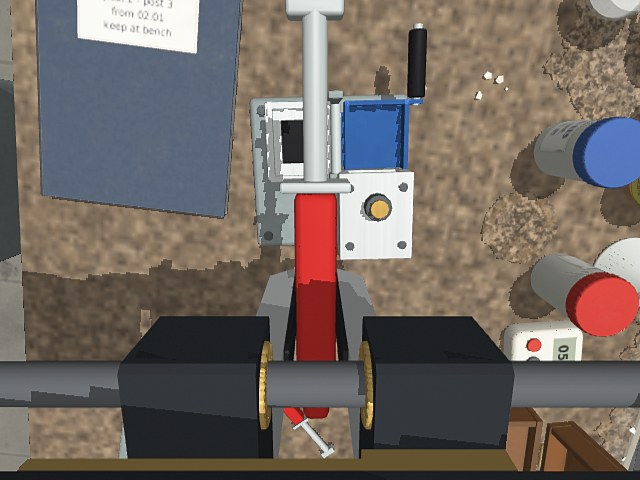

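```bash
python3 - <<'E'
from h import *
w=dict(np.load("w2.npz"))
for n,u,v,z in [("bl",341,174,78),("br",414,171,78),("fr",412,257,78),("fl",343,260,78),("plunger",379,207,94),("h0",416,97,63),("h1",418,25,63),("base_fl",262,243,12),("base_bl",252,99,12)]:
    print(n,onz(w,(u,v),z).round(1))
E
```

```text
bl [529.1  78.1  78. ]
br [576.7  85.9  78. ]
fr [585.8  27.3  78. ]
fl [538.5  19.3  78. ]
plunger [554.8  61.7  94. ]
h0 [573.  133.6  63. ]
h1 [566.4 177.3  63. ]
base_fl [474.9   6.4  12. ]
base_bl [456.4 121.9  12. ]
```

```bash
python3 - <<'E'
from h import *
s=imaging.camera("scene");d=imaging.camera("side")
S=lambda x,y:(200+x/2.607,170+y/2.609); D=lambda x,y:(200+x/3.478,200+y/3.48)
for n,a,b in [("boxcorner",(482,262),(598,303)),("lidtop",(563,130),(768,168)),("calc",(455,210),(655,262))]:
    print(n,tri([s,d],[S(*a),D(*b)]))
for z in (60,100,140): print(z,onz(s,S(563,130),z),onz(s,S(742,210),z))
print(onz(s,S(640,370),0),onz(d,D(434,162),62.5),tri([s,d],[S(264,152),D(427,110)]))
E
```

```text
boxcorner (array([ 655.75642503, -136.4023334 ,   28.61135946]), np.float64(2.4794615804456157))
lidtop (array([ 763.33783004, -126.03826779,  119.46308447]), np.float64(1.223339186277201))
calc (array([707.01033936, -53.47939732,  14.91927569]), np.float64(3.1052158443634426))
60 [837.09553595 -73.10460188  60.        ] [ 865.16290014 -267.74301007   60.        ]
100 [ 788.77685015 -107.91412157  100.        ] [ 815.38957805 -292.46508118  100.        ]
140 [ 740.45816435 -142.72364127  140.        ] [ 765.61625595 -317.18715229  140.        ]
[ 678.49918215 -306.54573761    0.        ] [558.80180258  28.01874289  62.5       ] (array([554.76023527,  59.02995264,  90.72274543]), np.float64(0.6233955801292268))
```

>>> arm_command:
  steps:
    - [0.1, -10, 5, 0, -1]
    - [0.1, -30, 12, 0, -2]
    - [0.1, -60, 22, 0, -2]
    - [0.1, -95, 32, 0, -2]
    - [0.1, -125, 40, 0, -2]
    - [0.1, -145, 46, 0, -2]
    - [0.1, -155.8, 48.2, 0, -2]
    - [0.1, -155.8, 48.2, 0, -2]

```text
clock: 8.75
eef_pos: [584.4, -113.6, 199.8]
eef_rot: [-3.141, -0.0, 1.728]
wrist_force: [0.5, 0.3, -1.1]
finger_gap: 15.5
finger_force: 50.0
```

>>> arm_command:
  steps:
    - [0.1, 0, 0, 15, 0]
    - [0.1, 0, 0, 40, 0]
    - [0.1, 0, 0, 70, 0]
    - [0.1, 0, 0, 100, 0]
    - [0.1, 0, 0, 122, 0]
    - [0.1, 0, 0, 137, 0]
    - [0.1, 0, 0, 137, 0]
    - [0.1, 0, 0, 137, 0]

```text
clock: 9.75
eef_pos: [584.8, -113.4, 63.7]
eef_rot: [3.14, 0.0, 1.729]
wrist_force: [-0.4, 0.3, -0.7]
finger_gap: 15.8
finger_force: 50.0
```

```bash
python3 - <<'E'
from h import *
p,r=pose(); print(p,r.as_euler("xyz"))
w=imaging.camera("wrist");s=imaging.camera("side")
c=imaging.camera("scene")
im=np.vstack([np.hstack([w["img"][0:300,160:560]]),np.hstack([cv2.resize(s["img"][190:290,260:393],(400,300),interpolation=cv2.INTER_CUBIC)])])
im2=cv2.resize(c["img"][190:340,240:340],(400,600),interpolation=cv2.INTER_CUBIC)
cv2.imwrite("pics/ins.png",np.hstack([im,im2])[:,:,::-1])
X=p+r.apply([[114,0,0],[50,0,0]]); print(X, proj(s,X),proj(w,X),proj(c,X))
np.savez("w3.npz",mtx=w["mtx"],view=w["view"])
E
```

```text
[ 584.84243756 -113.35819427   63.73748594] [3.14045677e+00 4.54289007e-04 1.72862959e+00]
[[566.92405983  -0.77520685  63.68569699]
 [576.98349996 -63.97969101  63.71477149]] [[328.55173288 250.53918937]
 [334.17548139 261.06197043]] [[314.64087079  -5.05059868]
 [314.78575641 182.71133341]] [[320.79866491 246.0839363 ]
 [341.42132405 256.842271  ]]
```

View pics/ins.png

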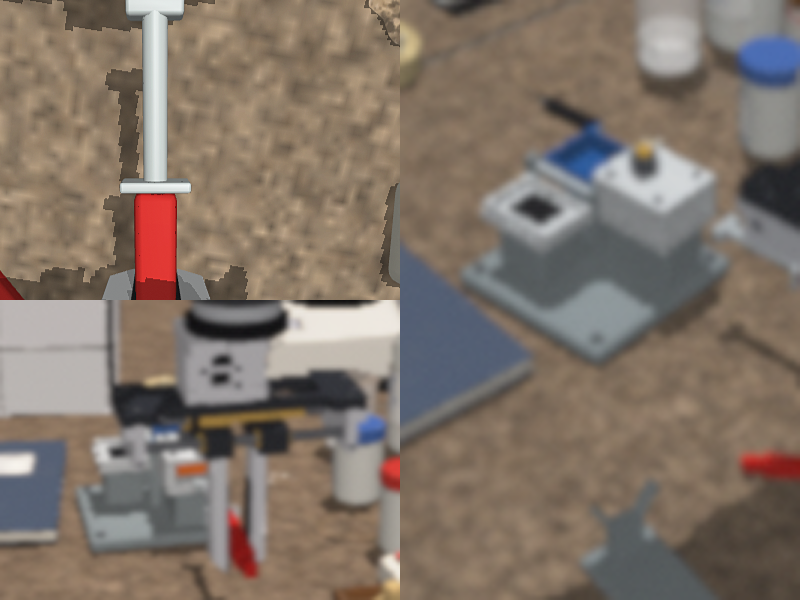

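>>> arm_command:
  steps:
    - [0.1, 0, -1, 0.5, 0]
    - [0.1, 2, -2, 0.7, 0]
    - [0.1, 6, -2, 0.7, 0]
    - [0.1, 11, -2, 0.7, 0]
    - [0.1, 16, -2, 0.7, 0]
    - [0.1, 21, -2, 0.7, 0]
    - [0.1, 26, -2, 0.7, 0]
    - [0.1, 30, -2, 0.7, 0]
    - [0.1, 34, -2, 0.7, 0]
    - [0.1, 37, -2, 0.7, 0]
    - [0.1, 40, -2, 0.7, 0]
    - [0.1, 40, -2, 0.7, 0]
  force: 60

```text
clock: 11.4
eef_pos: [576.2, -74.4, 62.3]
eef_rot: [-3.142, 0.0, 1.729]
wrist_force: [0.3, -2.4, -1.6]
finger_gap: 15.3
finger_force: 60.0
```

>>> arm_command:
  steps:
    - [0.1, 2, 0, 0, 0]
    - [0.1, 5, 0, 0, 0]
    - [0.1, 8, 0, 0, 0]
    - [0.1, 11, 0, 0, 0]
    - [0.1, 14, 0, 0, 0]
    - [0.1, 17, 0, 0, 0]
    - [0.1, 20, 0, 0, 0]
    - [0.1, 23, 0, 0, 0]
    - [0.1, 26, 0, 0, 0]
    - [0.1, 29, 0, 0, 0]
    - [0.1, 32, 0, 0, 0]
    - [0.1, 35, 0, 0, 0]
    - [0.1, 38, 0, 0, 0]
    - [0.1, 40, 0, 0, 0]
    - [0.1, 40, 0, 0, 0]

```text
clock: 13.28
eef_pos: [569.9, -34.6, 62.3]
eef_rot: [3.142, -0.0, 1.729]
wrist_force: [0.0, -0.2, -1.3]
finger_gap: 15.4
finger_force: 60.0
```

>>> arm_command:
  steps:
    - [0.1, 1, 0, 0, 0]
    - [0.1, 2, 0, 0, 0]
    - [0.1, 3, 0, 0, 0]
    - [0.1, 4, 0, 0, 0]
    - [0.1, 5, 0, 0, 0]
    - [0.1, 6, 0, 0, 0]
    - [0.1, 6, 0, 0, 0]

```text
clock: 14.15
eef_pos: [569.0, -28.7, 62.2]
eef_rot: [-3.142, -0.0, 1.728]
wrist_force: [-0.7, 0.3, -0.9]
finger_gap: 15.5
finger_force: 60.0
```

```bash
python3 - <<'E'
from h import *
p,r=pose();st=monitor.read_state(); print(p,st["wrist_force"],st["moment"])
w=imaging.camera("wrist")
X=p+r.apply([[50,0,0],[114,0,0]]); print(proj(w,X))
cv2.imwrite("pics/push.png",w["img"][0:300,160:560][:,:,::-1].repeat(2,0).repeat(2,1))
E
```

```text
[568.95924495 -28.70831876  62.23652937] [-0.68937269  0.30100045 -0.93466096] [-0.04496909  0.12119087 -0.02308772]
[[314.76184967 182.68573452]
 [314.61785606  -5.07476332]]
```

View pics/push.png

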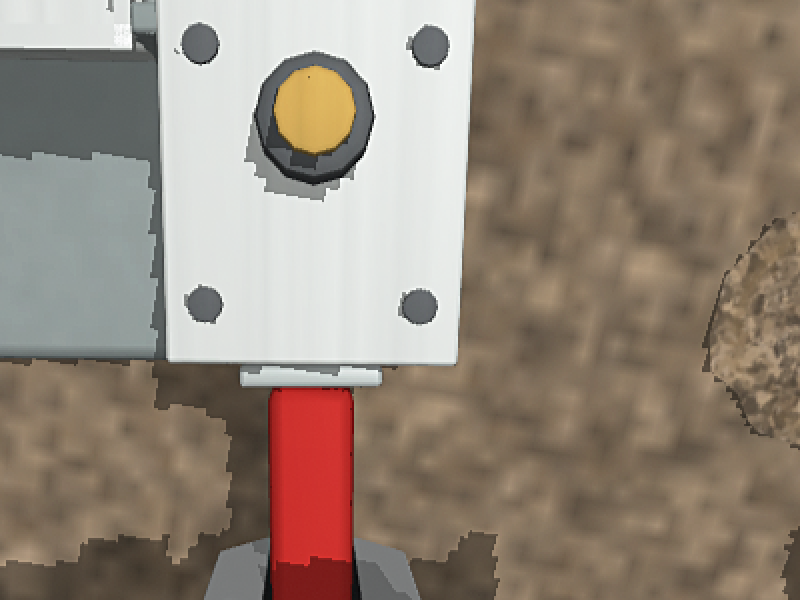

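The collar at (310,376) is almost against the tube's face (row 362), and the rod is well centred.

>>> arm_command:
  steps:
    - [0.1, 0.7, 0, 0, 0]
    - [0.1, 1.4, 0, 0, 0]
    - [0.1, 2, 0, 0, 0]
    - [0.1, 2, 0, 0, 0]

```text
clock: 14.7
eef_pos: [568.8, -27.6, 62.4]
eef_rot: [3.141, 0.001, 1.728]
wrist_force: [-0.5, -6.1, -0.4]
finger_gap: 15.7
finger_force: 60.0
```

>>> arm_command:
  steps:
    - [0.1, 0.6, 0, 0, 0]
    - [0.1, 1.2, 0, 0, 0]
    - [0.1, 1.2, 0, 0, 0]

```text
clock: 15.08
eef_pos: [568.8, -27.3, 62.5]
eef_rot: [3.141, 0.003, 1.728]
wrist_force: [1.4, -13.7, -0.1]
finger_gap: 15.3
finger_force: 60.0
```

>>> arm_command:
  steps:
    - [0.1, -4, 0, 0, 0]
    - [0.1, -12, 0, 0, 0]
    - [0.1, -22, 0, 0, 0]
    - [0.1, -34, 0, 0, 0]
    - [0.1, -46, 0, 0, 0]
    - [0.1, -58, 0, 0, 0]
    - [0.1, -70, 0, 0, 0]
    - [0.1, -82, 0, 0, 0]
    - [0.1, -92, 0, -5, 0]
    - [0.1, -98, -4, -18, 0]
    - [0.1, -104, -20, -36, 1]
    - [0.1, -112, -45, -50, 3]
    - [0.1, -121, -75, -58, 5]
    - [0.1, -130, -110, -58, 8]
    - [0.1, -139, -145, -58, 11]
    - [0.1, -148, -178, -58, 13]
    - [0.1, -155, -203, -58, 15]
    - [0.1, -159.5, -220, -58, 15]
    - [0.1, -159.5, -220, -58, 15]
    - [0.1, -159.5, -220, -58, 15]

```text
clock: 17.58
eef_pos: [376.8, -217.6, 120.5]
eef_rot: [3.141, 0.0, 1.467]
wrist_force: [-0.4, -0.0, -1.6]
finger_gap: 15.9
finger_force: 60.0
```

```bash
python3 - <<'E'
from h import *
p,r=pose();st=monitor.read_state(); print(p,r.as_euler("xyz"),st["finger_gap"])
w=imaging.camera("wrist");s=imaging.camera("scene")
print(proj(w,p+r.apply([[50,0,0],[114,0,0]])))
print("head sc",proj(s,p+r.apply([[0,0,0],[114,0,0]])))
im=np.hstack([w["img"][0:300,160:560],cv2.resize(s["img"][180:330,240:440],(400,300),interpolation=cv2.INTER_CUBIC)])
c=imaging.camera("side")
im=np.vstack([im,cv2.resize(c["img"][210:325,200:507],(800,300),interpolation=cv2.INTER_CUBIC)])
cv2.imwrite("pics/ret.png",im[:,:,::-1])
E
```

```text
[ 376.84793393 -217.62564894  120.53944136] [3.14099803e+00 2.09218860e-04 1.46723087e+00] 15.917263900674346
[[314.81666707 182.97829938]
 [314.67713035  -4.77747315]]
head sc [[320.71803439 313.98417103]
 [289.1162653  281.48162866]]
```

View pics/ret.png

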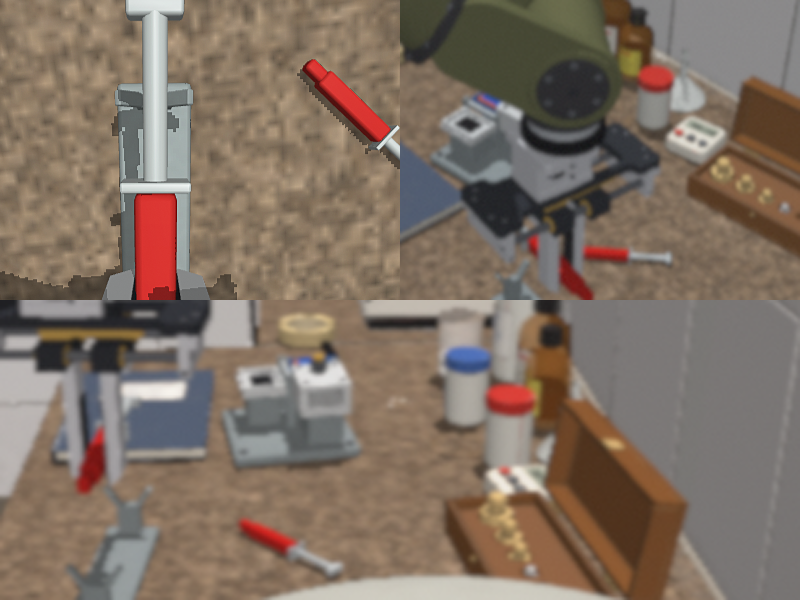

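The tube's mouth now shows empty in the side view (lower half, ~(325,395)), and the rod lies unslipped in the grip above the rest (collar row 187). I'll lower it.

>>> arm_command:
  steps:
    - [0.1, -1.8, -0.3, 15, 0]
    - [0.1, -1.8, -0.3, 35, 0]
    - [0.1, -1.8, -0.3, 52, 0]
    - [0.1, -1.8, -0.3, 64, 0]
    - [0.1, -1.8, -0.3, 72, 0]
    - [0.1, -1.8, -0.3, 77, 0]
    - [0.1, -1.8, -0.3, 80, 0]
    - [0.1, -1.8, -0.3, 80, 0]
    - [0.1, -1.8, -0.3, 80, 0]
    - [0.25, -1.8, -0.3, 80, 0]
    - [0.4, -1.8, -0.3, 80, 0]
    - [0.5, -1.8, -0.3, 80, 0]
    - [0.5, -1.8, -0.3, 80, 0]
    - [0.5, -1.8, -0.3, 70, 0]
    - [0.5, -1.8, -0.3, 45, 0]
    - [0.5, -1.8, -0.3, 10, 0]
    - [0.5, -1.8, -0.3, -20, 0]
    - [0.5, -1.8, -0.3, -50, 0]
    - [0.5, -1.8, -0.3, -80, 0]
    - [0.5, -1.8, -0.3, -80, 0]

```text
clock: 20.23
eef_pos: [376.3, -219.9, 202.6]
eef_rot: [3.138, 0.002, 1.467]
wrist_force: [0.7, -1.4, -0.3]
finger_gap: 47.0
finger_force: 0.0
```

```bash
python3 - <<'E'
from h import *
w=imaging.camera("wrist"); cv2.imwrite("pics/rodback.png",w["img"][:,:,::-1])
hsv=cv2.cvtColor(w["img"],cv2.COLOR_RGB2HSV); m=((hsv[...,0]<8)|(hsv[...,0]>172))&(hsv[...,1]>150)&(hsv[...,2]>60)
n,l,st,c=cv2.connectedComponentsWithStats(m.astype(np.uint8))
i=np.argsort(-st[1:,4])[0]+1
r=cv2.minAreaRect(np.argwhere(l==i)[:,::-1].astype(np.float32)); print(st[i],r); print([onz(w,q,40).round(1) for q in cv2.boxPoints(r)])
E
```

```text
[ 304  163   21  121 2336] ((313.9999694824219, 222.99996948242188), (119.99998474121094, 19.999996185302734), 90.0)
[array([ 373.3, -173.4,   40. ]), array([ 388.2, -174.9,   40. ]), array([ 378.7, -270.1,   40. ]), array([ 362.7, -268.4,   40. ])]
```

>>> arm_command:
  steps:
    - [0.5, 15, 5, 0, 0]
    - [0.5, 40, 15, 0, -1]
    - [0.5, 75, 29, 0, -3]
    - [0.5, 115, 45, 0, -5]
    - [0.5, 155, 60, 0, -7]
    - [0.5, 195, 76, 0, -9]
    - [0.5, 235, 92, 0, -11]
    - [0.5, 275, 107, 0, -13]
    - [0.5, 315, 123, 0, -15]
    - [0.5, 350, 136, 0, -15]
    - [0.5, 378, 147, 0, -15]
    - [0.5, 393, 153.5, 0, -15]
    - [0.5, 393, 153.5, 0, -15]
    - [0.5, 393, 153.5, 0, -15]

```text
clock: 22.02
eef_pos: [568.9, 154.8, 200.1]
eef_rot: [-3.141, 0.0, 1.728]
wrist_force: [-0.4, -0.1, -0.5]
finger_gap: 47.0
finger_force: 0.0
```

```bash
python3 - <<'E'
from h import *
p,r=pose(); print(p,r.as_euler("xyz"))
w=imaging.camera("wrist"); cv2.imwrite("pics/w5.png",w["img"][:,:,::-1])
np.savez("w5.npz",mtx=w["mtx"],view=w["view"])
for t in ["plate_handle","block_mid"]:
    for q in find_in(w,t)[:3]: print(t,round(q["p"],2),np.round(q["rect"]))
E
```

```text
[568.93303337 154.79209607 200.07803279] [-3.14110453e+00  1.66849399e-04  1.72784718e+00]
plate_handle 0.58 [282. 260.  87. 119.]
block_mid 0.65 [279. 291.  38.  50.]
```

View pics/w5.png

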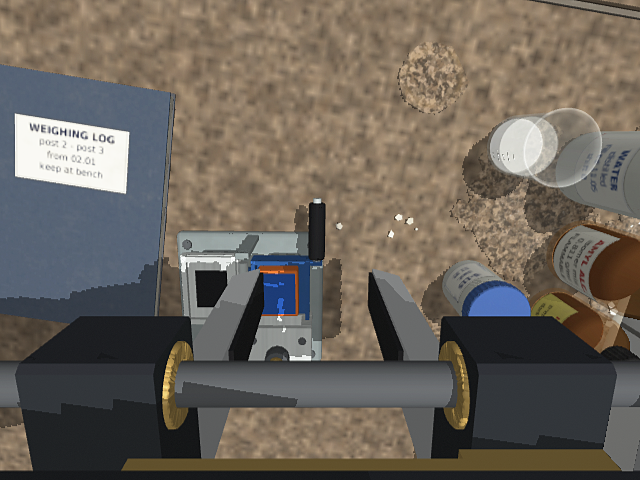

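The block (blue panel up) lies in the blue tray at (279,291), and the black handle runs from (317,200) to (316,259) directly below the tool.

```bash
python3 - <<'E'
from h import *
a=dict(np.load("w2.npz"));w=dict(np.load("w5.npz"))
print(tri([a,w],[(416,97),(316,259)]),tri([a,w],[(418,25),(317.5,200)]),onz(w,(316,259),63),onz(w,(317.5,200),63))
E
```

```text
(array([572.8321355 , 133.64254706,  63.16196407]), np.float64(0.10454480945838895)) (array([566.64847424, 177.05427155,  63.58802975]), np.float64(0.29386387853753604)) [572.73096959 133.64434905  63.        ] [566.96844712 176.83691942  63.        ]
```

>>> arm_command:
  steps:
    - [0.5, 0.4, 0.9, 20, 0]
    - [0.5, 0.4, 0.9, 45, 0]
    - [0.5, 0.4, 0.9, 75, 0]
    - [0.5, 0.4, 0.9, 105, 0]
    - [0.5, 0.4, 0.9, 125, 0]
    - [0.5, 0.4, 0.9, 134, 0]
    - [0.5, 0.4, 0.9, 137.3, 0]
    - [0.5, 0.4, 0.9, 137.3, 0]
    - [0.05, 0.4, 0.9, 137.3, 0]
    - [0.05, 0.4, 0.9, 137.3, 0]
    - [0.05, 0.4, 0.9, 137.3, 0]
    - [0.05, 0.4, 0.9, 137.3, 0]
    - [0.05, 0.4, 0.9, 137.3, 0]
    - [0.05, 0.4, 0.9, 137.3, 0]
    - [0.05, 0.4, 0.9, 137.3, 0]
  force: 30

```text
clock: 24.05
eef_pos: [569.5, 155.9, 62.9]
eef_rot: [-3.14, 0.0, 1.728]
wrist_force: [-4.7, -0.8, 3.1]
finger_gap: 10.8
finger_force: 30.0
```

>>> arm_command:
  steps:
    - [0.05, 0, -0.1, -3.8, 0]
    - [0.05, 0, -0.8, -9.4, 0]
    - [0.05, 0, -2.6, -16.7, 0]
    - [0.05, 0, -4.7, -22, 0]
    - [0.05, 0, -6.3, -25.4, 0]
    - [0.05, 0, -7.2, -27, 0]
    - [0.05, 0, -7.2, -27, 0]

```text
clock: 24.92
eef_pos: [562.4, 154.8, 90.0]
eef_rot: [-3.14, -0.0, 1.728]
wrist_force: [-5.3, -0.2, -4.3]
finger_gap: 11.3
finger_force: 30.0
```

```bash
python3 - <<'E'
from h import *
for _ in range(1):
    w=imaging.camera("wrist"); st=monitor.read_state(); print(pose()[0],st["wrist_force"],st["moment"],st["finger_gap"])
cv2.imwrite("pics/w6.png",w["img"][120:420,160:560][:,:,::-1].repeat(2,0).repeat(2,1))
E
```

```text
[562.41793788 154.81786848  89.980464  ] [-4.79915564 -1.14958375 -3.79272611] [-0.0992937   0.97389978 -0.03476389] 11.150856635408156
```

View pics/w6.png

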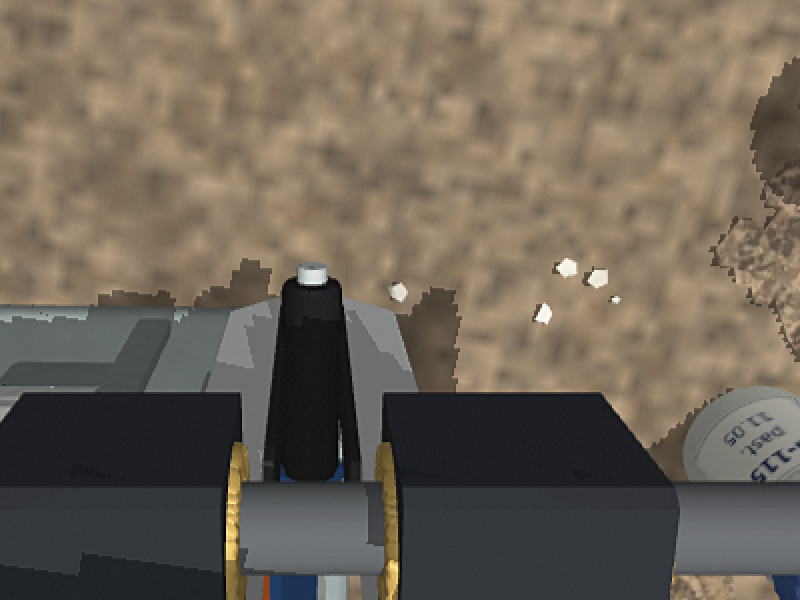

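The handle is held and the plate has lifted to about 30° with only a few newtons; swinging it on over.

>>> arm_command:
  steps:
    - [0.05, 0, -2.5, -4, 0]
    - [0.05, 0, -7.3, -9.8, 0]
    - [0.05, 0, -14.3, -16.1, 0]
    - [0.05, 0, -22.2, -21.1, 0]
    - [0.05, 0, -31, -24.6, 0]
    - [0.05, 0, -40.2, -26.6, 0]
    - [0.05, 0, -49.6, -26.9, 0]
    - [0.05, 0, -58.9, -25.6, 0]
    - [0.05, 0, -67.9, -22.7, 0]
    - [0.05, 0, -76.2, -18.3, 0]
    - [0.05, 0, -83.6, -12.5, 0]
    - [0.05, 0, -89.9, -5.5, 0]
    - [0.05, 0, -94.4, 1.6, 0]
    - [0.05, 0, -97.5, 8.5, 0]
    - [0.05, 0, -99.2, 13.9, 0]
    - [0.05, 0, -100.1, 18.6, 0]
    - [0.05, 0, -100.6, 22.3, 0]
    - [0.05, 0, -100.7, 24.5, 0]
    - [0.05, 0, -100.8, 26, 0]
    - [0.05, 0, -100.8, 26.5, 0]

```text
clock: 27.48
eef_pos: [462.7, 139.8, 64.0]
eef_rot: [-3.141, -0.001, 1.728]
wrist_force: [-10.9, 11.1, -0.3]
finger_gap: 10.9
finger_force: 30.0
```

>>> arm_command:
  steps:
    - [0.05, 0, 0, 0.5, 0]
    - [0.05, 0, 0, 1, 0]
    - [0.05, 0, 0, 1.5, 0]
    - [0.05, 0, 0, 1.5, 0]

```text
clock: 27.98
eef_pos: [462.7, 139.8, 62.8]
eef_rot: [-3.141, -0.001, 1.728]
wrist_force: [-12.2, 10.1, 4.6]
finger_gap: 10.8
finger_force: 30.0
```

```bash
python3 - <<'E'
from h import *
s=imaging.camera("scene");d=imaging.camera("side");w=imaging.camera("wrist")
st=monitor.read_state(); print(st["eef_pos"],st["wrist_force"])
im=np.hstack([cv2.resize(s["img"][190:310,230:350],(400,400),interpolation=cv2.INTER_CUBIC),cv2.resize(d["img"][200:300,265:365],(400,400),interpolation=cv2.INTER_CUBIC)])
cv2.imwrite("pics/over.png",im[:,:,::-1])
E
```

```text
[462.74302146 139.84246591  62.81148651] [-11.86833106  10.4323552    4.09375532]
```

View pics/over.png

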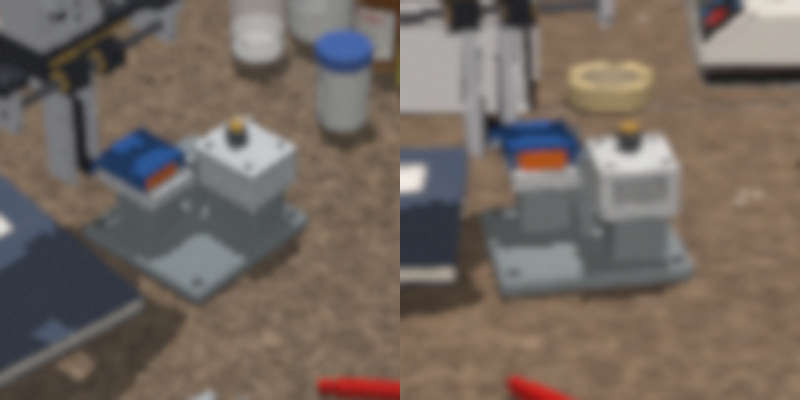

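The plate lies fully over with the block (orange, in both halves at (160,178) and (540,158)) in the nest under it. I'll let go and rise.

>>> arm_command:
  steps:
    - [0.15, 0, 0, 1, 0]
    - [0.25, 0, 0, 1, 0]
    - [0.4, 0, 0, 1, 0]
    - [0.4, 0, 0, 1, 0]
    - [0.4, 0, 0, 1, 0]
    - [0.4, 0, 0, -5, 0]
    - [0.4, 0, 0, -15, 0]
    - [0.4, 0, 0, -35, 0]
    - [0.4, 0, 0, -60, 0]
    - [0.4, 0, 0, -90, 0]
    - [0.4, 0, 0, -120, 0]
    - [0.4, 0, 0, -140, 0]
    - [0.4, -30, 0, -150, 0]
    - [0.4, -60, -10, -150, 0]
    - [0.4, -80, -20, -150, 0]
    - [0.4, -80, -20, -150, 0]

```text
clock: 30.12
eef_pos: [456.2, 56.1, 212.7]
eef_rot: [3.141, 0.0, 1.727]
wrist_force: [0.1, -0.3, 0.2]
finger_gap: 37.4
finger_force: 0.0
```

```bash
python3 - <<'E'
from h import *
s=imaging.camera("scene");d=imaging.camera("side");w=imaging.camera("wrist")
st=monitor.read_state(); print(st["clock"],st["eef_pos"],st["wrist_force"])
im=np.hstack([cv2.resize(w["img"][0:330,130:460],(400,400)),cv2.resize(d["img"][200:300,265:365],(400,400),interpolation=cv2.INTER_CUBIC)])
cv2.imwrite("pics/end.png",im[:,:,::-1])
E
```

```text
30.275 [456.44232479  57.45983279 212.28025221] [ 0.29462938  0.78444172 -0.78496592]
```

View pics/end.png

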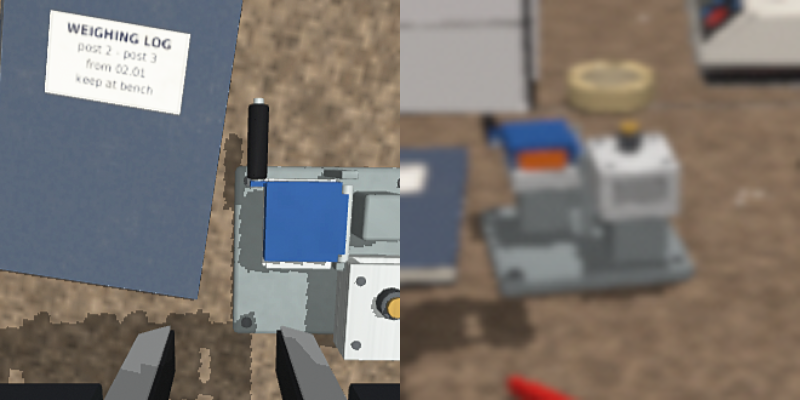

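```bash
python3 - <<'E'
from h import *
d=imaging.camera("side");s=imaging.camera("scene")
e=np.array([552.5,82,0]);a=np.radians(9);x=np.array([np.cos(a),np.sin(a),0]);y=np.array([-np.sin(a),np.cos(a),0])
X=np.array([e+x*(-52+i)+y*3+[0,0,z] for i in(-15,15) for z in (59,69)])
for p in (d,s):
    print(proj(p,X).round(1).tolist())
    h=cv2.cvtColor(p["img"],cv2.COLOR_RGB2HSV); m=(h[...,0]>5)&(h[...,0]<16)&(h[...,1]>170)&(h[...,2]>90)
    m[:, :270]=0; m[:,345:]=0; m[:200]=0; m[290:]=0
    n,l,st,c=cv2.connectedComponentsWithStats(m.astype(np.uint8)); print(st[1:][st[1:,4]>5],c[1:][st[1:,4]>5])
E
```

```text
[[296.3, 241.5], [296.2, 238.0], [307.6, 240.6], [307.5, 237.1]]
[[296 238  10   4  31]] [[300.64516129 239.64516129]]
[[275.7, 246.2], [275.5, 243.0], [284.1, 240.7], [284.0, 237.4]]
[] []
```

```bash
python3 -c "
from cell import job
print(job.sign_off())"
```

```text
the job is handed in; nothing more can be done
None
```

The job is done and handed in at about 30 s: the rod pushed the block out and is back in its rest, the plate is fully over and released, and the camera views show the block seated in the nest.

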